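# Pin the amber filter plate into its clevis mount

## Robot

A 7-joint arm with a two-finger parallel gripper is mounted at the origin on the work surface. World frame = base frame: x ahead of the robot, y to its left, z up, the work surface at z = 0. Lengths are in mm, angles in degrees, forces in N, time in s.
With the tool pointing down it reaches from about 400 to 850 mm from the base axis. Payload 10.4 kg.
Tool frame: the origin (TCP) lies on the centre line of the jaws, within the pads' length; the fingertips stand 11 mm ahead of it and the grasp point (between the pads) lies 8 mm behind it; z points along the fingers, y is the line along which they close (so a half turn about z gives the same grasp; the last joint's range is limited). The gripper opens to 85 mm and grips with 20 to 120 N. Pads are 22 mm wide; open, the fingers measure 114 mm over their backs; the gripper's body (76 mm by 85 mm) begins 54 mm behind the grasp point. The pads swing forward as they close: fully open they stand 13 mm farther back than shut.
Start: joints at [75.653, 19.034, -3.707, 83.658, 1.238, 77.344, -5.071], TCP at [141.167, -608.871, 221.738] pointing down, gripper open.
Joint ranges: [-148.97, 148.97], [-28.65, 121.19], [-84.17, 76.75], [9.2, 138.47], [-72.65, 252.65], [3.7, 117.97], [-149.18, 149.18]. Speed limits (degrees/s): [127.2, 127.2, 159.86, 159.86, 180, 180, 180].

## Interface

Orientations are given as a 3x3 rotation matrix whose columns are the frame's x, y, z axes.
In Python, from cell import * gives the robot as it stands.
- The arm moves only by the shell command python3 -m jog 'ROWS' [OPENING]. ROWS is JSON, a list of rows, each a list of 2 entries, a list of its own where there are three numbers: the shift along the tool's x, y, z in units of 0.04 m (1.0 is 0.04 m), then the turn about the tool's z in units of pi rad (1.0 is pi rad). In form: [[[x, y, z], spin], ...]. A call has 1 to 20 rows; each row shifts and turns the commanded pose from where the row before left it, along the tool's axes as they then stand; what a row does not reach is not made up. A row lasts 1/10 s, in which the tool goes at most 50 mm and 8.59 degrees, less where a joint would pass 70% of its speed; a pose out of reach is approached as far as the arm can. A call with a number of a shift or a turn outside -1 to 1 is refused whole. A call with a gripper value outside its range is refused whole. OPENING is the closure, from 0 (fully open) to 1 (shut), set as the call begins (- or left out, the last holds). The fingers move at their own pace and stop on an object; the grip force is fixed at half the most. Time passes only in rows, so rows that do not move let the fingers close. It gives the time, the measured TCP pose, the force, the opening and the grip force at its end, in the units of the state.
- get_obs(): the state, without advancing time (a new reading comes with each control period).
- snapshot(name): name is "side" or "top"; returns the picture (420x560x3 uint8, red, green, blue); there is no depth.
- camera_params(name): a dict with "intrinsics" (3x3 intrinsics, pixels), "rvec" (rotation vector, rad) and "tvec" (3), from world to camera coordinates, as OpenCV has them. Camera axes: x right, y down, z forward; pixel columns grow to the right and rows downward; lengths in mm; the calibration is good to about 2 mm. A picture is of the moment at which its call begins. camera_params takes no time and is no camera call.
- hand_in(): hands the job in; it is judged then, once.
The state is a dict: "clock": time; "joints": joint angles; "dq": joint speeds; "joint_torque": joint torques, N m; "position": TCP position; "orientation": TCP orientation; "contact_force": force on the tool from outside, world axes, zero at the start; "ft_torque": the same for the moment, N m; "opening": finger opening in mm; "grasp_force": force on a finger pad.
Only numpy, scipy, OpenCV 4.12 (cv2) and the standard library are available. Lean on these libraries where they do the work, as an engineer would, in place of code of your own. Each camera call takes 0.05 s, during which the arm holds its last target. There are 200 camera calls.

## Task

Take the amber filter plate up out of the slotted rack by its top edge and lower it, without dropping it, into the slot of the aluminium clevis mount so that it stands on the slot's floor with its hole lined up with the holes in the two cheeks. Then push the red-handled locking pin through cheek, plate and cheek until its collar meets the cheek, and let go. Leave the other filter plates and everything else on the bench where they are.

Things in the scene. Friction and masses are not known exactly. Their poses are not given: they have to be found in the camera images.
- amber: The loose AMBER (orange) filter plate: rigid upright rectangle 72 wide (its y), 6 thick (x), 106 high (z up), about 90 g, front and back alike. Origin: middle of its lower edge. A solid grip strip of the same colour runs along the top edge: 10 thick (x), 44 long (y), 20 high. It starts standing in one of the rack's three slots (which one varies), lower edge 8 above the bench.
- amber_grip (a point): Centre of the amber plate's grip strip, where it is grasped: 10 below the plate's top, 96 above its lower edge. Axes as the plate's (x across its thickness).
- amber_hole (a point): Centre of the round through-hole, 12 in diameter, in the amber plate: axis along x, midway across the width, 48 above the lower edge and 48 below amber_grip.
- blue_grip (a point): Same point of the loose BLUE filter plate, the same in size and shape; stands in another slot of the rack; leave alone.
- smoke_grip (a point): Same point of the loose dark GREY filter plate, the same in size and shape; stands in the remaining slot of the rack; leave alone.
- rack: White fixed slotted rack, 150 (x) by 100 (y) by 58 high, origin at the centre of its underside, on the left or the right of the mount. Three slots at x = -46, 0, +46, each 9 wide, hold the plates (parallel to its y) by their side edges up to 58 above the bench; plates stand on its 8 high floor and slide straight up. The space between the plates is open from above.
- clevis: Fixed clevis mount: grey base plate 90 (x) by 80 (y), 8 high, origin at the centre of its underside, and two upright aluminium cheeks, 12 thick (x from 5 to 17 either side of the origin), 56 long (y), tops 78 above the bench. Pin holes of 10.5 diameter along x, 60 above the bench. -x faces roughly towards the robot.
- clevis_hole (a point): Point midway between the cheeks on the axis (x) of their holes, 60 above the bench. The slot runs along y, 10 wide, open at ends and top, floor 12 above the bench: a plate standing on it has its hole at this height; nothing stops it along y. The top 8 of the cheeks flare to a 24 wide mouth as a lead-in. The pin may come from either side.
- pin: The loose steel locking pin, about 70 g, x from handle to nose, origin as point pin_mid. Along x from the origin: red handle, 14 by 14 square, -85 to -21; collar 20 in diameter, -21 to -17; shank 8 in diameter to +34, its last 10 tapering to a 3 wide nose. It starts lying level on its rest, axis 40 above the bench, nose roughly away from the robot.
- pin_handle (a point): Centre of the pin's red handle (14 by 14, 64 long along x), where it is grasped; 53 behind pin_mid. Same axes as the pin.
- pin_mid (a point): Point on the pin's axis 17 ahead of the collar's face: it lies at clevis_hole when the pin is fully home. Same axes as the pin.
- pinrest: Grey fixed rest, 150 (x) by 70 (y), base 8 high, origin at the centre of its underside, on the other side of the mount from the rack. The pin lies along its x: handle on an 8 wide rib 33 high (fingers may straddle it), handle centre 43 behind the origin; shank in a notched post 34 wide, 10 thick, 46 high, 42 ahead of the origin. It lifts straight up.
- bottle: Loose bystander: pink bottle with blue cap, 54 in diameter, 105 high, origin under its centre; stands beside the mount. Leave alone.
- beaker: Loose bystander: clear beaker, 54 in diameter, 70 high, origin under its centre; stands on the other side of the mount. Leave alone.
- microplate: Loose bystander: 96-well plate with pink wells, 85 (x) by 127 (y) by 15, lying on the bench between robot and mount. Leave alone.
- marker: Loose bystander: green marker, 140 long (y), 16 wide, 14 high, lying beyond the mount. Leave alone.
There are look-alikes about, which are no part of the job. There is more than one size of the amber; the one meant has the size given above.

How it is judged:
By the outcome, as a careful person would: the job done as asked, in the order asked, and still so for the second after the job is handed in, with the robot touching nothing.
It also fails if it takes over 67 s, if anything falls off the work surface, if the arm or the gripper's body presses on something with over 40 N, if the wrist force passes 120 N, or if a joint passes its speed limit or range.

## Working session

There is one attempt and no reset: what is moved stays moved. The work goes in short steps, Python scripts to look and compute and a shell command to move; the robot and the scene stay as the last step left them, time stands still between calls to the robot, and variables do not carry over. Pictures are saved under pics/ and viewed, at most 10 in all, crops included, and the job is handed in when it is done.

```bash
mkdir -p pics; ls; python3 - <<'E'
from cell import *
import cv2,numpy as np
for n in("top","side"):
    im=snapshot(n); cv2.imwrite(f"pics/{n}0.png",im[:,:,::-1])
    p=camera_params(n);R=cv2.Rodrigues(np.array(p["rvec"],float))[0];print(n,p["intrinsics"],(-R.T@np.array(p["tvec"]).ravel()).round(),R.round(3).tolist())
o=get_obs();print(o["clock"],o["position"],np.round(o["orientation"],3).tolist(),o["opening"])
E
```

```text
pics
top [[469.05853033   0.         287.46574548]
 [  0.         469.05853033 209.2796107 ]
 [  0.           0.           1.        ]] [ 330.  -27. 1182.] [[-0.004, -1.0, -0.027], [-0.981, 0.01, -0.193], [0.193, 0.026, -0.981]]
side [[462.90979582   0.         278.5590025 ]
 [  0.         462.90979582 211.5516227 ]
 [  0.           0.           1.        ]] [290. 900. 657.] [[-0.963, -0.269, -0.019], [-0.122, 0.499, -0.858], [0.24, -0.824, -0.513]]
0.1 [ 141.04842649 -608.53693592  220.99724052] [[0.974, 0.226, -0.0], [0.226, -0.974, 0.001], [-0.0, -0.001, -1.0]] 85.82213070330087
```

View pics/top0.png

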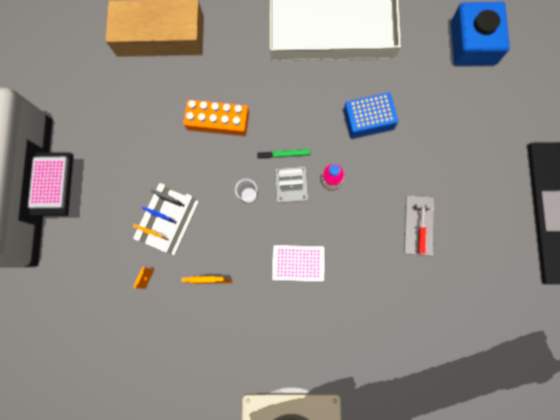

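View pics/side0.png

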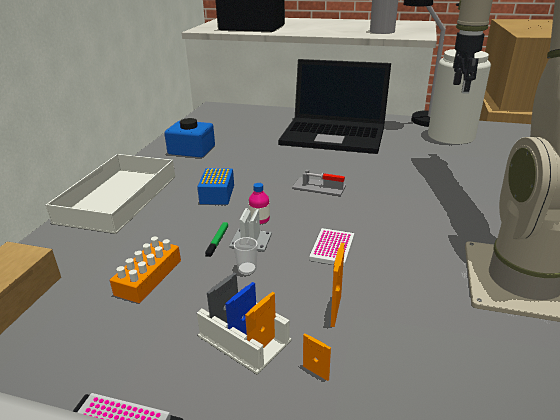

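Amber candidates: the plate in the rack (top 150,232; side 262,320), a standing tall one (top 205,280; side 338,285), a small one (top 143,278; side 316,357), and the orange vial rack (top 216,117). The one in the rack fits the description. Next is a close crop to check that choice.

```bash
cat > h.py <<'E'
import cv2,numpy as np
from cell import *
def cam(n):
    p=camera_params(n);R=cv2.Rodrigues(np.array(p["rvec"],float))[0];t=np.array(p["tvec"],float).ravel()
    return np.array(p["intrinsics"]),R,t
def ray(n,uv):
    K,R,t=cam(n);return -R.T@t,R.T@np.linalg.solve(K,[uv[0],uv[1],1])
def onz(n,uv,z):
    c,d=ray(n,uv);return c+d*(z-c[2])/d[2]
def proj(n,X):
    K,R,t=cam(n);q=K@(R@np.array(X,float)+t);return q[:2]/q[2]
def tri(a,b):
    c1,d1=ray("top",a);c2,d2=ray("side",b)
    s=np.linalg.lstsq(np.c_[d1,-d2],c2-c1,rcond=None)[0]
    p,q=c1+s[0]*d1,c2+s[1]*d2;return (p+q)/2,np.linalg.norm(p-q)
E
python3 - <<'E'
import cv2,numpy as np
t=cv2.imread("pics/top0.png");s=cv2.imread("pics/side0.png")
up=lambda im,x,y,w,h,W,H:cv2.resize(im[y:y+h,x:x+w],(W,H),interpolation=cv2.INTER_CUBIC)
a=up(t,130,180,75,75,400,400)      # 5.333
b=up(s,190,265,110,110,400,400) #3.636
c=up(t,265,160,50,50,200,200)   #4
d=up(t,400,190,40,70,115,200)
e=up(s,225,200,50,50,200,200)
f=up(s,290,165,60,35,285,166)
row=np.zeros((200,800,3),np.uint8);row[:,:200]=c;row[:,200:315]=d;row[:,315:515]=e;row[:166,515:800]=f
cv2.imwrite("pics/crop1.png",np.vstack([np.hstack([a,b]),row]))
E
```

```text
(no output)
```

View pics/crop1.png

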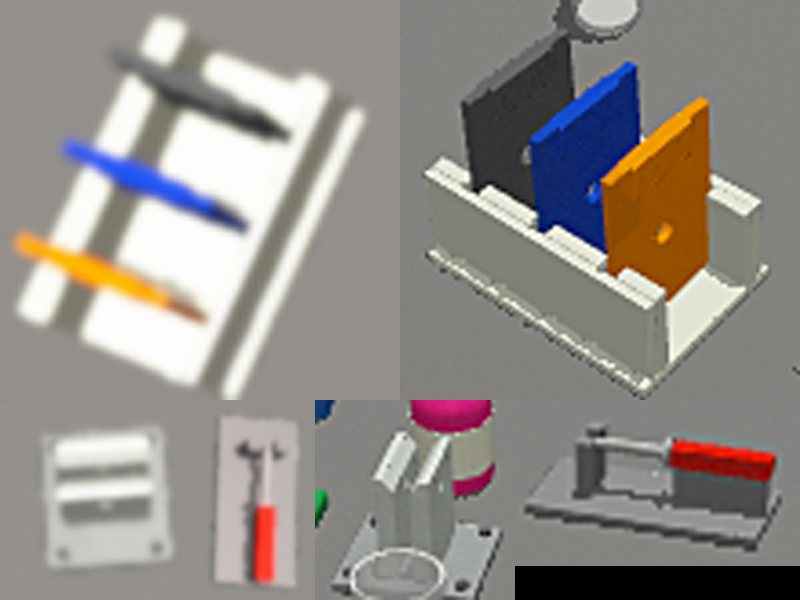

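```bash
python3 - <<'E'
from h import *
t=cv2.imread("pics/top0.png");s=cv2.imread("pics/side0.png")
def mask(im,lo,hi,box):
    m=cv2.inRange(cv2.cvtColor(im,cv2.COLOR_BGR2HSV),lo,hi);k=np.zeros_like(m);x0,y0,x1,y1=box;k[y0:y1,x0:x1]=255;return m&k
def rect(m):
    c=max(cv2.findContours(m,0,1)[0],key=cv2.contourArea)
    ys,xs=np.nonzero(m);M=np.c_[xs,ys].astype(float);mu=M.mean(0);v=np.linalg.svd(M-mu,full_matrices=False)[2][0];return mu,v,((M-mu)@v).min(),((M-mu)@v).max(),len(M)
for nm,lo,hi in(("amber",(8,120,80),(22,255,255)),("blue",(108,120,60),(130,255,255))):
    mu,v,a,b,n=rect(mask(t,lo,hi,(125,180,200,250)))
    P,Q=onz("top",mu+a*v,114),onz("top",mu+b*v,114);print(nm,mu,P.round(1),Q.round(1),((P+Q)/2).round(1),np.linalg.norm(P-Q),np.degrees(np.arctan2(*(Q-P)[[1,0]])))
A,B=onz("side",(245.6,313),114),onz("side",(275.3,292.5),114);print("amber side",A.round(1),B.round(1),((A+B)/2).round(1),np.linalg.norm(A-B),np.degrees(np.arctan2(*(B-A)[[1,0]])))
C=[onz("top",(265+x/4,160+y/4),8) for x,y in((42,32),(162,28),(172,158),(50,167))]
print("clevis",np.round(C,1).tolist(),np.mean(C,0).round(1),[np.degrees(np.arctan2(*(C[j]-C[i])[[1,0]])) .round(1) for i,j in((0,1),(1,2),(3,2),(0,3))])
mt=mask(t,(0,150,80),(6,255,255),(400,190,440,260));ms=mask(s,(0,150,80),(6,255,255),(310,165,350,190))
mu,v,a,b,n=rect(mt);P,Q=onz("top",mu+a*v,46),onz("top",mu+b*v,46);print("handle",P.round(1),Q.round(1),((P+Q)/2).round(1),np.linalg.norm(P-Q))
mu2,v,a,b,n=rect(ms);print("tri",tri(mu,mu2))
P,Q=onz("side",mu2+a*v,43),onz("side",mu2+b*v,43);print("side",P.round(1),Q.round(1),((P+Q)/2).round(1))
C=[onz("top",(400+(x-217)/2.875,190+y/2.857),8) for x,y in((220,17),(298,19),(296,185),(215,182))];print("rest",np.round(C,1).tolist(),np.mean(C,0).round(1))
C=[onz("side",(190+x/3.636,265+y/3.636),58) for x,y in((28,172),(262,303),(360,210))];print("rack top corners",np.round(C,1).tolist())
# full-res clevis crop
cv2.imwrite("pics/clev.png",np.hstack([cv2.resize(t[160:210,262:322],(480,400),interpolation=2),cv2.resize(s[200:260,225:275],(320,400),interpolation=2)]))
E
```

```text
amber [147.46456693 230.5984252 ] [507.4 360.4 114. ] [476.6 283.9 114. ] [492.  322.1 114. ] 82.53416498431248 -111.95969638041984
blue [156.41441441 213.32432432] [549.5 341.8 114. ] [518.5 271.8 114. ] [534.  306.8 114. ] 76.5985403053278 -113.86247544021495
amber side [509.3 359.7 114. ] [475.3 297.6 114. ] [492.3 328.7 114. ] 70.89171058709292 -118.71319245156187
clevis [[671.3, 34.1, 8.0], [673.0, -43.8, 8.0], [586.6, -49.2, 8.0], [581.5, 29.0, 8.0]] [628.1  -7.5   8. ] [np.float64(-88.7), np.float64(-176.4), np.float64(-86.3), np.float64(-176.7)]
handle [ 504.8 -324.6   46. ] [ 446.  -319.3   46. ] [ 475.4 -321.9   46. ] 59.022405309362085
tri (array([ 476.4096608 , -324.11438797,   38.01798911]), np.float64(1.247923214506189))
side [ 506.2 -316.2   43. ] [ 442.8 -312.2   43. ] [ 474.5 -314.2   43. ]
rest [[593.4, -286.3, 8.0], [590.9, -354.8, 8.0], [443.1, -343.9, 8.0], [446.2, -274.5, 8.0]] [ 518.4 -314.9    8. ]
rack top corners [[618.9, 324.5, 58.0], [477.0, 377.9, 58.0], [447.9, 308.3, 58.0]]
```

View pics/clev.png

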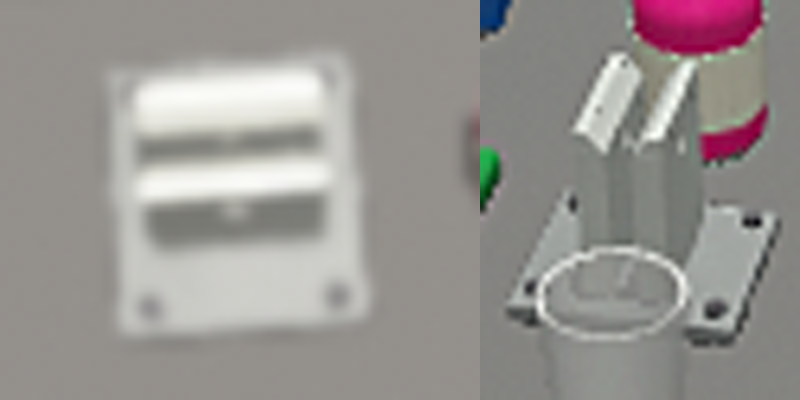

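The crop confirms the choice: the rack's amber plate is full size with a grip strip, and it's in the slot nearest the robot (top 147,231). It stands at about (493,328) with yaw -21.5°. The clevis is at about (628,-7) with yaw 3°, and the pin handle at about (475,-322). I'll start moving.

```bash
python3 -m jog '[[[0.83,-0.5,0],0],[[0.83,-0.5,0],0],[[0.83,-0.5,0],0],[[0.83,-0.5,0],0],[[0.83,-0.5,0],0],[[0.83,-0.5,0],0],[[0.83,-0.5,0],0],[[0.83,-0.5,0],0],[[0.83,-0.5,0],0],[[0.83,-0.5,0],0],[[0.83,-0.5,0],0],[[0.83,-0.5,0],0],[[0.83,-0.5,0],0],[[0.83,-0.5,0],0],[[0.83,-0.5,0],0],[[0,0,0],0],[[0,0,0],0]]' 0.65
python3 - <<'E'
from h import *
# clevis cheek tops at z=78
u=lambda x,y:(262+x/8,160+y/8)
for p in((135,76),(322,70),(136,200),(330,194)):print(onz("top",u(*p),78).round(1))
s=lambda x,y:(225+(x-480)/6.4,200+y/6.667)
for p in((625,52),(573,130),(598,152),(698,62),(640,140),(660,148)):print("s",onz("side",s(*p),78).round(1))
E
```

```text
clock: 1.8
position: [558.8, -203.2, 221.1]
orientation: [[0.974, 0.228, -0.001], [0.228, -0.974, 0.001], [-0.001, -0.001, -1.0]]
contact_force: [-0.8, -0.1, -1.3]
opening: 29.8
grasp_force: 0.0
[647.   22.2  78. ]
[648.2 -34.9  78. ]
[608.1  22.   78. ]
[609.3 -36.9  78. ]
s [640.9 -29.9  78. ]
s [641.9  26.9  78. ]
s [628.   38.6  78. ]
s [611.2 -29.7  78. ]
s [615.5  27.3  78. ]
s [606.6  30.6  78. ]
```

```bash
python3 -m jog '[[[0.1,-0.89,0],0],[[0.1,-0.89,0],0],[[0.1,-0.89,0],0],[[0.1,-0.89,0],0],[[0.1,-0.89,0],0],[[0.1,-0.89,0],0],[[0.1,-0.89,0],0],[[0.1,-0.89,0],0],[[0.1,-0.89,0],0],[[0.1,-0.89,0],0],[[0.1,-0.89,0],0],[[0.1,-0.89,0],0],[[0.1,-0.89,0],0],[[0.1,-0.89,0],0],[[0.1,-0.89,0],0],[[0,0,0],0]]'
python3 -m jog '[[[0,0,0],-0.044],[[0,0,0],-0.044],[[0,0,0],-0.044],[[0,0,0],-0.044],[[0,0,0],-0.044],[[0,0,0],-0.044],[[0,0,0],-0.044],[[0,0,0],0],[[0,0,0],0]]'
python3 - <<'E'
from h import *
ims=[]
for n in("top","side"):
    im=snapshot(n)[:,:,::-1];cv2.imwrite(f"pics/{n}1.png",im);ims.append(im)
cv2.imwrite("pics/c2.png",np.hstack([cv2.resize(ims[0][160:260,110:210],(400,400),interpolation=2),cv2.resize(ims[1][200:380,170:350],(400,400),interpolation=2)]))
E
```

```text
clock: 3.4
position: [494.4, 333.4, 221.4]
orientation: [[0.973, 0.23, -0.001], [0.23, -0.973, 0.002], [-0.001, -0.002, -1.0]]
contact_force: [-0.5, -0.6, 0.6]
opening: 29.5
grasp_force: 0.0
clock: 4.3
position: [497.0, 328.3, 221.5]
orientation: [[0.372, 0.928, -0.0], [0.928, -0.372, -0.001], [-0.001, 0.0, -1.0]]
contact_force: [1.1, 0.7, 0.1]
opening: 29.8
grasp_force: 0.0
```

View pics/c2.png

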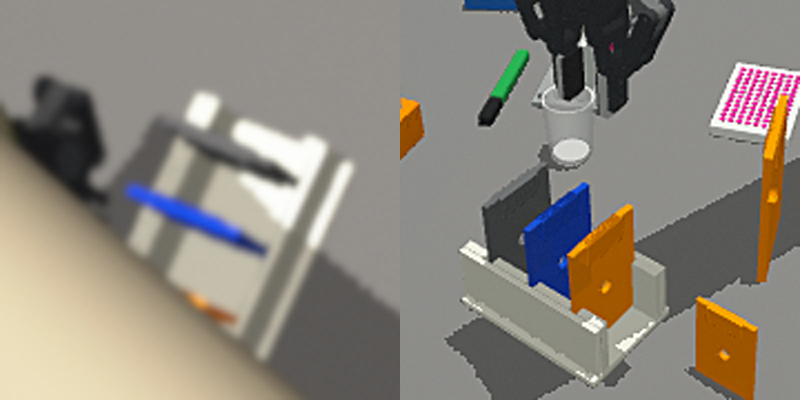

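The side view has the amber plate's top edge from (246,315) to (274,293), and the gripper is aligned above it. Descending.

```bash
python3 -m jog '[[[-0.04,-0.1,0.3],0],[[0,0,0.4],0],[[0,0,0.4],0],[[0,0,0.4],0],[[0,0,0.3],0],[[0,0,0.2],0],[[0,0,0.2],0],[[0,0,0.2],0],[[0,0,0],0],[[0,0,0],0]]'
python3 - <<'E'
from h import *
im=snapshot("side")[:,:,::-1];cv2.imwrite("pics/c3.png",cv2.resize(im[170:350,170:350],(540,540),interpolation=2))
E
```

```text
clock: 5.4
position: [492.2, 329.7, 125.9]
orientation: [[0.367, 0.93, 0.0], [0.93, -0.367, 0.0], [0.0, 0.0, -1.0]]
contact_force: [-0.3, 0.4, 0.3]
opening: 30.0
grasp_force: 0.0
```

View pics/c3.png

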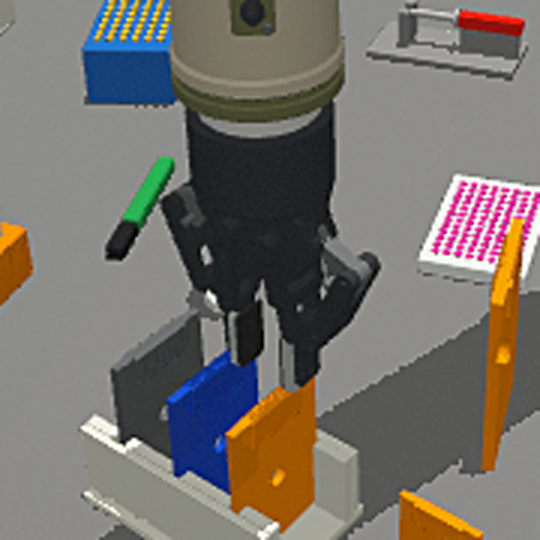

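```bash
python3 - <<'E'
from h import *
c=np.array([492.2,329.7,0]);X=np.array([.93,-.367,0]);Y=np.array([.367,.93,0])
f=lambda p:((proj("side",p)-170)*3).round()
for s in(-29,-15,15,29):
  for w in(-11,11):print(s,w,f(c+s*X+w*Y+[0,0,115]),f(c+s*X+w*Y+[0,0,121]))
print(f([492.3,328.7,114]))
E
```

```text
-29 -11 [324. 407.] [324. 399.]
-29 11 [300. 429.] [300. 421.]
-15 -11 [305. 397.] [304. 389.]
-15 11 [281. 419.] [280. 411.]
15 -11 [264. 377.] [264. 369.]
15 11 [240. 397.] [239. 390.]
29 -11 [246. 367.] [245. 360.]
29 11 [221. 388.] [221. 380.]
[273. 397.]
```

```bash
python3 -m jog '[[[0,0,0.25],0],[[0,0,0.25],0],[[0,0,0.25],0],[[0,0,0],0]]'
python3 -m jog '[[[0,0,0],0],[[0,0,0],0],[[0,0,0],0],[[0,0,0],0],[[0,0,0],0],[[0,0,0],0],[[0,0,0],0],[[0,0,0],0]]' 1
```

```text
clock: 5.85
position: [491.3, 328.8, 93.6]
orientation: [[0.367, 0.93, -0.002], [0.93, -0.367, -0.002], [-0.002, -0.002, -1.0]]
contact_force: [-1.4, -0.5, 0.2]
opening: 30.1
grasp_force: 0.0
clock: 6.65
position: [492.2, 329.6, 95.9]
orientation: [[0.367, 0.93, 0.0], [0.93, -0.367, 0.0], [0.0, 0.0, -1.0]]
contact_force: [0.1, -0.4, 1.8]
opening: 8.0
grasp_force: 61.9
```

```bash
python3 -m jog '[[[0,0,-0.1],0],[[0,0,-0.2],0],[[0,0,-0.3],0],[[0,0,-0.3],0],[[0,0,-0.3],0],[[0,0,-0.3],0],[[0,0,-0.3],0],[[0,0,-0.3],0],[[0,0,-0.4],0],[[0,0,-0.4],0],[[0,0,-0.3],0],[[0,0,-0.2],0],[[0,0,0],0],[[0,0,0],0]]'
python3 - <<'E'
from h import *
ims=[snapshot(n)[:,:,::-1] for n in("top","side")]
for n,i in zip("ts",ims):cv2.imwrite(f"pics/{n}3.png",i)
cv2.imwrite("pics/c4.png",cv2.resize(ims[1][140:320,170:350],(540,540),interpolation=2))
E
```

```text
clock: 8.05
position: [492.0, 329.4, 231.3]
orientation: [[0.367, 0.93, -0.0], [0.93, -0.367, -0.0], [-0.001, -0.0, -1.0]]
contact_force: [-0.4, 0.6, -1.8]
opening: 7.5
grasp_force: 61.6
```

View pics/c4.png

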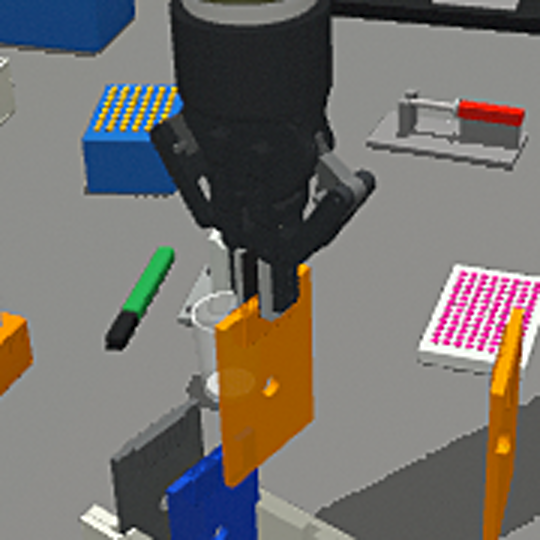

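```bash
python3 - <<'E'
from h import *
c=np.array([492.0,329.4,231.3]);X=np.array([.93,-.367,0]);Y=np.array([.367,.93,0])
im=cv2.imread("pics/s3.png");m=cv2.inRange(cv2.cvtColor(im,cv2.COLOR_BGR2HSV),(8,120,60),(22,255,255));k=np.zeros_like(m);k[225:305,238:280]=255;m&=k
c0=max(cv2.findContours(m,0,1)[0],key=cv2.contourArea)
print(cv2.approxPolyDP(c0,3,True).reshape(-1,2).tolist())
def pl(uv,off):
    o,d=ray("side",uv);p=o+d*(((c+off*X-o)@X)/(d@X));return ((p-c)@Y).round(1),(p-c)[2].round(1)
P=lambda x,y:(170+x/3,140+y/3)
for q in((217,325),(228,487),(314,413),(309,267),(270,385)):print(q,pl(P(*q),-3))
for r in range(272,296,4):
    xs=np.nonzero(m[r])[0];print(r,xs.min(),xs.max())
E
```

```text
[[271, 228], [270, 238], [263, 246], [257, 246], [255, 238], [242, 248], [245, 301], [274, 279]]
(217, 325) (np.float64(39.6), np.float64(21.5))
(228, 487) (np.float64(40.2), np.float64(-85.4))
(314, 413) (np.float64(-36.3), np.float64(-84.6))
(309, 267) (np.float64(-35.8), np.float64(16.3))
(270, 385) (np.float64(1.3), np.float64(-40.5))
272 243 274
276 243 274
280 244 273
284 244 268
288 244 264
292 244 259
```

```bash
python3 -m jog '[[[0,0,0],-0.034],[[0,0,0],-0.034],[[0,0,0],-0.034],[[0,0,0],-0.034],[[0,0,0],0],[[-0.3,0.1,0],0],[[-0.65,0.22,0],0],[[-0.65,0.22,0],0],[[-0.65,0.22,0],0],[[-0.65,0.22,0],0],[[-0.65,0.22,0],0],[[-0.65,0.22,0],0],[[-0.65,0.22,0],0],[[-0.65,0.22,0],0],[[-0.65,0.22,0],0],[[-0.65,0.22,0],0],[[-0.65,0.22,0],0]]'
python3 -m jog '[[[-0.65,0.22,0],0],[[-0.3,0.15,0],0],[[-0.2,0.1,0],0],[[0,0,0],0],[[0,0,0],0],[[0,0,0],0]]'
```

```text
clock: 9.85
position: [608.4, 34.8, 231.6]
orientation: [[-0.048, 0.999, -0.0], [0.999, 0.048, -0.001], [-0.001, -0.0, -1.0]]
contact_force: [0.3, 0.1, -0.2]
opening: 7.9
grasp_force: 61.6
clock: 10.45
position: [629.0, -6.1, 231.9]
orientation: [[-0.054, 0.999, 0.0], [0.999, 0.054, 0.0], [0.0, 0.0, -1.0]]
contact_force: [0.9, 0.1, -1.4]
opening: 7.6
grasp_force: 61.6
```

```bash
python3 -m jog '[[[0,0,0.2],0],[[0,0,0.4],0],[[0,0,0.4],0],[[0,0,0.3],0],[[0,0,0.1],0],[[0,0,0],0],[[0,0,0],0]]'
python3 - <<'E'
from h import *
ims=[snapshot(n)[:,:,::-1] for n in("top","side")]
for n,i in zip("ts",ims):cv2.imwrite(f"pics/{n}4.png",i)
cv2.imwrite("pics/c5.png",np.hstack([cv2.resize(ims[1][160:260,200:300],(600,600),interpolation=2),cv2.resize(ims[0][130:230,275:308],(198,600),interpolation=2)]))
E
```

```text
clock: 11.15
position: [629.6, -7.7, 176.1]
orientation: [[-0.052, 0.999, 0.001], [0.999, 0.052, 0.0], [0.0, 0.001, -1.0]]
contact_force: [0.6, -0.5, 0.3]
opening: 8.1
grasp_force: 61.5
```

View pics/c5.png

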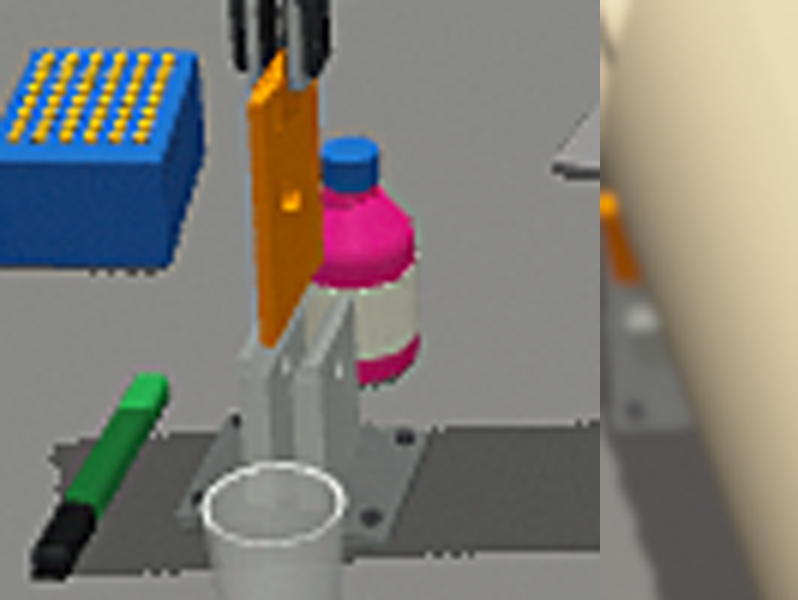

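```bash
python3 - <<'E'
from h import *
f=lambda p:((proj("side",p)-[200,160])*6).round(0)
def rz(a):a=np.radians(a);return np.array([[np.cos(a),-np.sin(a),0],[np.sin(a),np.cos(a),0],[0,0,1]])
c=np.array([628,-7,0]);R=rz(3)
for n,p in dict(far_outer_near_top=(17,28,78),far_crest=(12,28,78),far_inner=(5,28,70),far_inner_top_farend=(12,-28,78),near_inner=(-5,28,70),near_crest=(-12,28,78),near_outer=(-17,28,78),near_crest_farend=(-12,-28,78),base_nl=(45,40,8),base_nr=(-45,40,8),base_fr=(-45,-40,8)).items():print(n,f(c+R@p))
t=np.array([629.6,-7.7,176.1])
for p in((3,37.3,-88),(-3,37.3,-88),(-3,-34.7,-88),(-3,1.3,-40),(-3,37.3,18),(3,37.3,18)):print("plate",p,f(t+R@p))
E
```

```text
far_outer_near_top [238. 350.]
far_crest [250. 351.]
far_inner [268. 370.]
far_inner_top_farend [288. 281.]
near_inner [292. 373.]
near_crest [308. 357.]
near_outer [320. 358.]
near_crest_farend [344. 287.]
base_nl [174. 504.]
base_nr [388. 528.]
base_fr [433. 421.]
plate (3, 37.3, -88) [260. 342.]
plate (-3, 37.3, -88) [275. 344.]
plate (-3, -34.7, -88) [323. 254.]
plate (-3, 1.3, -40) [293. 193.]
plate (-3, 37.3, 18) [259. 102.]
plate (3, 37.3, 18) [244. 100.]
```

```bash
python3 - <<'E'
from h import *
for n,fn,pts in(("side","s4",[(239.2,230),(267.5,232.8),(261.8,246.2),(232.8,243)]),("side","side0",[(239.2,230),(267.5,232.8),(261.8,246.2),(232.8,243)]),("top","top0",[(280.8,198.5),(304.1,197.1),(303.2,169.1),(278,170)])):
    g=255-cv2.cvtColor(cv2.imread(f"pics/{fn}.png"),6).astype(float)
    L=[]
    for u,v in pts:
        a,b=int(round(u)),int(round(v));w=g[b-3:b+4,a-3:a+4];w=np.clip(w-np.percentile(w,60)-8,0,None);yy,xx=np.mgrid[b-3:b+4,a-3:a+4]
        q=((xx*w).sum()/w.sum(),(yy*w).sum()/w.sum());L.append(onz(n,q,8));print(n,np.round(q,1),w.max().round(),L[-1].round(1))
    print((L[0]+L[2])/2,(L[1]+L[3])/2)
E
```

```text
side [238.3 230.8] 87.0 [669. -26.   8.]
side [268.2 233.2] 64.0 [591.  -33.7   8. ]
side [261.9 246.2] 45.0 [589.8  24.6   8. ]
side [232.  242.3] 55.0 [666.2  26.9   8. ]
[629.38468613  -0.72459203   8.        ] [628.63945787  -3.42915618   8.        ]
side [239.  230.2] 75.0 [668.1 -29.3   8. ]
side [268.2 233.4] 108.0 [590.8 -32.7   8. ]
side [261.9 247. ] 97.0 [588.6  28.    8. ]
side [232.  243.7] 89.0 [664.2  32.3   8. ]
[ 6.28340468e+02 -6.24155652e-01  8.00000000e+00] [ 6.27508580e+02 -2.00256075e-01  8.00000000e+00]
top [280.5 198.5] 24.0 [589.9  21.3   8. ]
top [304.5 198.2] 22.0 [590.1 -40.2   8. ]
top [305.1 167.7] 24.0 [671.1 -42.8   8. ]
top [277.6 167.6] 13.0 [672.4  28.6   8. ]
[630.53462338 -10.76006516   8.        ] [631.23040151  -5.84195655   8.        ]
```

```bash
python3 -m jog '[[[0.07,-0.03,0],0],[[0,0,0.2],0],[[0,0,0.2],0],[[0,0,0.2],0],[[0,0,0.2],0],[[0,0,0.2],0],[[0,0,0.2],0],[[0,0,0.2],0],[[0,0,0.2],0],[[0,0,0.1],0],[[0,0,0.1],0],[[0,0,0],0]]'
```

```text
clock: 12.45
position: [627.8, -5.1, 103.3]
orientation: [[-0.052, 0.999, -0.0], [0.999, 0.052, -0.0], [-0.0, -0.001, -1.0]]
contact_force: [-0.3, -1.2, -0.8]
opening: 7.7
grasp_force: 61.6
```

```bash
python3 -m jog '[[[0,0,0.03],0],[[0,0,0.03],0],[[0,0,0],0],[[0,0,0],0]]'; python3 -m jog '[[[0,0,0.03],0],[[0,0,0],0],[[0,0,0],0]]'
```

```text
clock: 12.85
position: [628.1, -5.1, 101.4]
orientation: [[-0.052, 0.999, 0.0], [0.999, 0.052, -0.0], [-0.0, 0.0, -1.0]]
contact_force: [-0.2, -0.1, -0.1]
opening: 8.1
grasp_force: 61.6
clock: 13.15
position: [628.0, -5.0, 100.1]
orientation: [[-0.052, 0.999, -0.0], [0.999, 0.052, -0.0], [-0.0, -0.0, -1.0]]
contact_force: [-0.3, 0.7, -1.0]
opening: 7.8
grasp_force: 61.6
```

```bash
python3 -m jog '[[[0,0,0.03],0],[[0,0,0],0],[[0,0,0],0]]'; python3 -m jog '[[[0,0,0.02],0],[[0,0,0],0],[[0,0,0],0]]'
```

```text
clock: 13.45
position: [628.7, -5.0, 99.9]
orientation: [[-0.052, 0.999, 0.002], [0.999, 0.052, -0.0], [-0.0, 0.002, -1.0]]
contact_force: [0.1, -0.2, 5.4]
opening: 7.5
grasp_force: 62.3
clock: 13.75
position: [629.2, -4.9, 99.8]
orientation: [[-0.052, 0.999, 0.003], [0.999, 0.052, -0.0], [-0.0, 0.003, -1.0]]
contact_force: [-1.6, -0.3, 10.8]
opening: 7.8
grasp_force: 62.9
```

```bash
python3 -m jog '[[[0,0,0],0],[[0,0,0],0],[[0,0,0],0],[[0,0,-0.1],0],[[0,0,-0.2],0],[[0,0,-0.4],0],[[0,0,-0.6],0],[[0,0,-0.7],0],[[0,0,-0.7],0],[[0,0,-0.3],0]]' 0.5
python3 -m jog '[[[-0.51,-0.293,0],0],[[-0.51,-0.293,0],0],[[-0.51,-0.293,0],0],[[-0.51,-0.293,0],0],[[-0.51,-0.293,0],0],[[-0.51,-0.293,0],0],[[-0.51,-0.293,0],0],[[-0.51,-0.293,0],0],[[-0.51,-0.293,0],0],[[-0.51,-0.293,0],0],[[-0.51,-0.293,0],0],[[-0.51,-0.293,0],0],[[-0.51,-0.293,0],0],[[-0.51,-0.293,0],0],[[-0.51,-0.293,0],0],[[0,0,0],0]]'
python3 -m jog '[[[0,0,0],0.0417],[[0,0,0],0.0417],[[0,0,0],0.0417],[[0,0,0],0.0417],[[0,0,0],0.0417],[[0,0,0],0.0417],[[0,0,0],0.0417],[[0,0,0],0.0417],[[0,0,0],0.0417],[[0,0,0],0.0417],[[0,0,0],0.0417],[[0,0,0],0.0417],[[0,0,0],0.0417],[[0,0,0],0],[[0,0,0],0]]'
python3 - <<'E'
from h import *
ims=[snapshot(n)[:,:,::-1] for n in("top","side")]
for n,i in zip("ts",ims):cv2.imwrite(f"pics/{n}5.png",i)
cv2.imwrite("pics/c6.png",np.hstack([cv2.resize(ims[1][170:260,215:280],(433,600),interpolation=2),cv2.resize(ims[0][160:210,275:305],(360,600),interpolation=2)]))
E
```

```text
clock: 14.75
position: [629.1, -4.5, 222.3]
orientation: [[-0.052, 0.999, 0.005], [0.999, 0.052, -0.0], [-0.0, 0.005, -1.0]]
contact_force: [-0.0, 0.9, -0.3]
opening: 43.0
grasp_force: 0.0
clock: 16.35
position: [466.2, -323.2, 218.0]
orientation: [[-0.047, 0.999, -0.001], [0.999, 0.047, -0.001], [-0.001, -0.001, -1.0]]
contact_force: [0.3, 0.7, -0.1]
opening: 42.7
grasp_force: 0.0
clock: 17.85
position: [468.6, -319.2, 218.3]
orientation: [[0.997, -0.076, 0.0], [-0.076, -0.997, -0.0], [0.0, 0.0, -1.0]]
contact_force: [-0.8, 0.3, -0.5]
opening: 42.9
grasp_force: 0.0
```

View pics/c6.png

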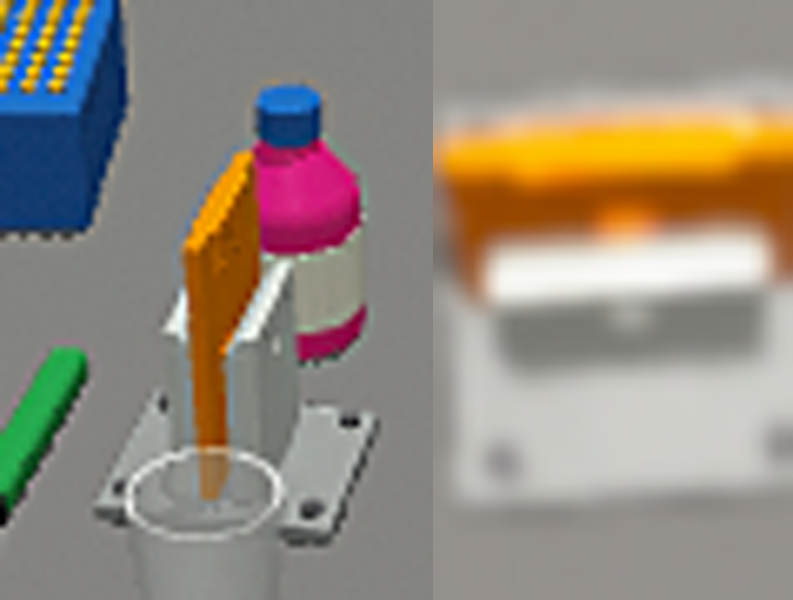

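The plate is standing in the slot. In the top view its hole (291.2,178.5) is nearly in line with the near cheek's hole (291.3,186.5). I'll put numbers on this and measure the pin again.

```bash
python3 - <<'E'
from h import *
t=cv2.imread("pics/t5.png");s=cv2.imread("pics/s5.png")
m=cv2.inRange(cv2.cvtColor(t,40),(8,120,60),(26,255,255));m[:,:265]=0;m[:,320:]=0;m[:160]=0;m[195:]=0
for r in range(168,184):
    xs=np.nonzero(m[r])[0]
    if len(xs):print(r,xs.min(),xs.max(),end="; ")
g=cv2.cvtColor(t,6).astype(int)
print();print("g183",g[182,276:310].tolist());print("g187",g[187,276:310].tolist())
print("R178",t[178,280:304,2].tolist())
print("plate hole",onz("top",(291.2,178.5),60),"cheek hole",onz("top",(291.3,186.4),60))
# pin
for n,im,box in(("top",t,(400,190,440,260)),("side",s,(310,165,350,190))):
    k=cv2.inRange(cv2.cvtColor(im,40),(0,150,60),(6,255,255));x0,y0,x1,y1=box;q=np.zeros_like(k);q[y0:y1,x0:x1]=k[y0:y1,x0:x1]
    ys,xs=np.nonzero(q);print(n,len(xs),xs.mean(),ys.mean())
    g2=cv2.cvtColor(im,6)
print("rest/shank rows (v, u-centroid of red)",)
E
```

```text
170 284 305; 171 277 305; 172 275 305; 173 275 305; 174 275 305; 175 276 305; 176 276 305; 177 276 305; 178 276 305; 179 277 304; 180 277 304; 181 277 304; 182 277 304; 183 278 278; 
g183 [116, 107, 120, 175, 226, 240, 241, 242, 242, 243, 243, 245, 245, 247, 248, 248, 249, 249, 248, 247, 246, 245, 244, 243, 242, 235, 209, 154, 124, 141, 162, 157, 147, 146]
g187 [162, 184, 191, 178, 146, 124, 121, 120, 120, 120, 120, 121, 122, 128, 137, 142, 137, 128, 123, 123, 123, 123, 123, 124, 125, 132, 159, 189, 202, 202, 187, 157, 143, 145]
R178 [151, 152, 152, 153, 153, 153, 154, 157, 182, 220, 231, 232, 224, 199, 171, 162, 163, 167, 172, 171, 169, 167, 161, 154]
plate hole [628.78384468  -7.42636942  60.        ] cheek hole [608.69780104  -7.55296593  60.        ]
top 160 421.7375 239.5625
side 126 333.3253968253968 177.26984126984127
rest/shank rows (v, u-centroid of red)
```

```bash
python3 -m jog '[[[0,0,0.3],0],[[0,0,0.6],0],[[0,0,0.6],0],[[0,0,0.6],0],[[0,0,0.6],0],[[0,0,0.5],0],[[0,0,0.4],0],[[0,0,0.3],0],[[0,0,0.2],0],[[0,0,0.2],0],[[0,0,0.2],0],[[0,0,0.12],0],[[0,0,0],0],[[0,0,0],0]]'
python3 -m jog '[[[0,0,0],0],[[0,0,0],0],[[0,0,0],0],[[0,0,0],0],[[0,0,0],0],[[0,0,0],0],[[0,0,0],0]]' 1
```

```text
clock: 19.35
position: [468.5, -319.8, 33.6]
orientation: [[0.997, -0.08, 0.0], [-0.08, -0.997, -0.0], [0.0, 0.0, -1.0]]
contact_force: [0.8, -0.0, 0.7]
opening: 42.6
grasp_force: 0.0
clock: 20.05
position: [468.6, -319.9, 33.9]
orientation: [[0.997, -0.08, 0.001], [-0.08, -0.997, -0.001], [0.001, 0.001, -1.0]]
contact_force: [-1.4, -1.0, 6.6]
opening: 11.3
grasp_force: 58.8
```

```bash
python3 -m jog '[[[0,0,-0.1],0],[[0,0,-0.2],0],[[0,0,-0.3],0],[[0,0,-0.4],0],[[0,0,-0.5],0],[[0,0,-0.4],0],[[0,0,-0.1],0],[[0,0,0],-0.02],[[0,0,0],-0.0195],[[0,0,0],0]]'
python3 -m jog '[[[0.06,-0.3,0],0],[[0.07,-0.5,0],0],[[0.07,-0.53,0],0],[[0.07,-0.53,0],0],[[0.07,-0.53,0],0],[[0.07,-0.53,0],0],[[0.07,-0.53,0],0],[[0.07,-0.53,0],0],[[0.07,-0.53,0],0],[[0.07,-0.53,0],0],[[0.07,-0.53,0],0],[[0.07,-0.53,0],0],[[0.07,-0.53,0],0],[[0.07,-0.53,0],0],[[0.07,-0.53,0],0],[[0,0,0],0],[[0,0,0],0],[[0,0,0],0]]'
```

```text
clock: 21.05
position: [468.1, -319.7, 113.1]
orientation: [[0.999, 0.045, -0.0], [0.045, -0.999, 0.0], [-0.0, -0.0, -1.0]]
contact_force: [-0.1, -0.5, -0.8]
opening: 10.9
grasp_force: 58.6
clock: 22.85
position: [496.2, -11.2, 113.2]
orientation: [[0.999, 0.042, -0.0], [0.042, -0.999, -0.0], [-0.0, 0.0, -1.0]]
contact_force: [-0.5, 0.4, -0.0]
opening: 11.3
grasp_force: 58.6
```

```bash
python3 -m jog '[[[0,0,0.3],0],[[0,0,0.4],0],[[0,0,0.4],0],[[0,0,0.25],0],[[0,0,0.13],0],[[0,0,0],0],[[0,0,0],0],[[0,0,0],0]]'
python3 - <<'E'
from h import *
ims=[snapshot(n)[:,:,::-1] for n in("top","side")]
for n,i in zip("ts",ims):cv2.imwrite(f"pics/{n}6.png",i)
cv2.imwrite("pics/c7.png",np.hstack([cv2.resize(ims[1][185:255,225:295],(500,500),interpolation=2),cv2.resize(ims[0][160:210,275:305],(300,500),interpolation=2)]))
p=np.array(get_obs()["position"]);x=np.array([.999,.042,0])
print(p)
for d in(94,43+0,30,28+15):print(d,proj("side",p+d*x+[0,0,6.1]),proj("top",p+d*x+[0,0,6.1]))
E
```

```text
clock: 23.65
position: [496.9, -10.6, 54.7]
orientation: [[0.999, 0.044, 0.001], [0.044, -0.999, -0.0], [0.001, 0.0, -1.0]]
contact_force: [0.6, 0.0, -1.3]
opening: 11.4
grasp_force: 58.6
[496.84094977 -10.63338177  54.59968837]
94 [264.48685692 221.11343059] [290.98487894 193.445035  ]
43 [284.96963895 223.33927555] [291.98826115 213.85114084]
30 [290.25243529 223.91335213] [292.24681452 219.10942367]
43 [284.96963895 223.33927555] [291.98826115 213.85114084]
```

View pics/c7.png

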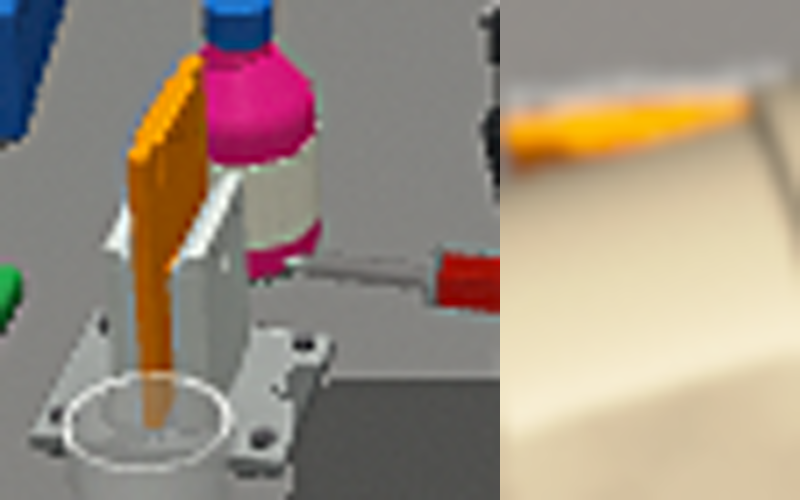

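The pin's nose is at (264.5,221.5) in the side view, as predicted, so the side camera agrees with the tool frame. Next I'll locate the cheek hole in the same view.

```bash
python3 - <<'E'
from h import *
a=np.radians(2.5);x=np.array([np.cos(a),np.sin(a),0])
for y in(-8,-6,-4,-2,0):print(y,proj("side",np.array([628,y,60])-17*x).round(2))
for f in("side0","s5","s6"):
    im=cv2.imread(f"pics/{f}.png");g=cv2.cvtColor(im,6);print(f,"\n",g[216:230,248:266])
E
```

```text
-8 [256.82 219.87]
-6 [256.57 220.29]
-4 [256.32 220.71]
-2 [256.07 221.14]
0 [255.81 221.56]
side0 
 [[117 115 117 126 184 218 233 189 112 116 116 143 151 147 146 148 139 146]
 [113 117 111 157 194 230 239 121 110 118 116 133 150 148 146 150 147 149]
 [114 116 105 185 218 234 189 112 115 119 116 134 152 152 151 154 155 159]
 [119 113 151 196 233 241 110 112 110 119 119 138 161 161 140 117  92  70]
 [139 108 192 230 243 194 102  99 132 119 122  95  70  69  64  61  58  55]
 [156 157 165 129 133 116 113 114 164 121 124  96  59  58  59  62  58  58]
 [114 168 131 126 130 120 113 116 167 122 124  97  62  59  58  61  57  68]
 [117 136 137 139 135 126 114 117 120 118 125 111  59  56  66  65  76  70]
 [123 130 130 131 132 125 116 119 118 120 123 110  70 144  74 140 139 137]
 [124 129 130 130 133 124 116 118 118 120 121 125 135 140 134 136 134 133]
 [121 130 131 130 132 125 117 119 119 119 121 123 133 133 132 133 132 131]
 [121 129 130 131 132 124 116 118 118 120 120 123 133 133 131 132 131 132]
 [120 130 129 132 132 124 117 119 119 120 120 117 132 133 131 132 131 132]
 [117 129 131 131 133 1
[... 1464 characters left out ...]
 70  71  65  60  51  49]
 [ 89 187 167 130 132 116 113 115 164 121 122  97  60  60  60  61  88 187]
 [124 176 131 127 130 119 114 116 166 122 124  99  62  61  59  58  55  85]
 [ 89 138 138 137 135 127 116 118 120 119 124 111  59  57  69  65  70  66]
 [106 133 131 130 131 127 116 118 118 120 123 111  70 143  74 139 139 136]
 [108 132 130 132 132 124 116 119 119 119 122 125 135 138 135 135 134 134]
 [ 92 131 132 132 133 123 116 119 119 120 120 122 134 132 133 133 131 133]
 [ 90 133 130 131 132 125 117 119 118 119 122 122 132 132 132 133 131 131]
 [ 92 134 132 132 132 123 117 119 118 119 120 117 131 133 132 132 133 132]
 [ 80 134 130 131 131 129 117 118 119 120 120 118 132 131 131 129 131 131]]
```

```bash
python3 -m jog '[[[0.1,-0.03,0],0],[[0.15,0,0],0],[[0.15,0,0],0],[[0.1,0,0],0],[[0.1,0,0],0],[[0,0,0],0],[[0,0,0],0]]'; python3 -m jog '[[[0.05,0,0],0],[[0.05,0,0],0],[[0.05,0,0],0],[[0.05,0,0],0],[[0,0,0],0],[[0,0,0],0]]'
```

```text
clock: 24.45
position: [520.3, -8.3, 54.0]
orientation: [[0.999, 0.044, -0.0], [0.044, -0.999, 0.0], [-0.0, -0.0, -1.0]]
contact_force: [1.2, 0.5, -0.1]
opening: 11.1
grasp_force: 58.6
clock: 25.05
position: [528.3, -8.0, 54.1]
orientation: [[0.999, 0.044, -0.0], [0.044, -0.999, 0.0], [-0.0, -0.0, -1.0]]
contact_force: [0.7, 0.5, -1.2]
opening: 11.3
grasp_force: 58.6
```

```bash
python3 -m jog '[[[0.06,0,0],0],[[0.06,0,0],0],[[0.06,0,0],0],[[0.06,0,0],0],[[0.06,0,0],0],[[0,0,0],0],[[0,0,0],0]]'; python3 -m jog '[[[0.06,0,0],0],[[0.06,0,0],0],[[0.06,0,0],0],[[0.06,0,0],0],[[0,0,0],0],[[0,0,0],0]]'
```

```text
clock: 25.75
position: [540.4, -7.5, 54.1]
orientation: [[0.999, 0.044, -0.0], [0.044, -0.999, -0.0], [-0.0, 0.0, -1.0]]
contact_force: [0.5, 0.8, -1.4]
opening: 11.1
grasp_force: 58.6
clock: 26.35
position: [550.0, -7.0, 54.0]
orientation: [[0.999, 0.044, -0.0], [0.044, -0.999, 0.0], [-0.0, -0.0, -1.0]]
contact_force: [0.7, 0.4, -0.7]
opening: 11.3
grasp_force: 58.6
```

```bash
python3 -m jog '[[[0.06,0,0],0],[[0.06,0,0],0],[[0.06,0,0],0],[[0.06,0,0],0],[[0.06,0,0],0],[[0,0,0],0],[[0,0,0],0]]'; python3 -m jog '[[[0.04,0,0],0],[[0.03,0,0],0],[[0,0,0],0],[[0,0,0],0]]'; python3 -m jog '[[[0.03,0,0],0],[[0.03,0,0],0],[[0,0,0],0],[[0,0,0],0]]'
```

```text
clock: 27.05
position: [561.9, -6.5, 54.1]
orientation: [[0.999, 0.044, -0.0], [0.044, -0.999, 0.0], [-0.0, -0.0, -1.0]]
contact_force: [0.2, 0.1, -0.7]
opening: 10.9
grasp_force: 58.6
clock: 27.45
position: [564.8, -6.4, 54.1]
orientation: [[0.999, 0.044, 0.0], [0.044, -0.999, -0.0], [0.0, 0.0, -1.0]]
contact_force: [0.6, 0.0, -0.8]
opening: 11.4
grasp_force: 58.6
clock: 27.85
position: [567.2, -6.3, 54.1]
orientation: [[0.999, 0.044, 0.0], [0.044, -0.999, -0.0], [0.0, 0.0, -1.0]]
contact_force: [-0.2, 0.7, -1.0]
opening: 11.3
grasp_force: 58.6
```

```bash
python3 -m jog '[[[0.03,0,0],0],[[0,0,0],0],[[0,0,0],0]]'; python3 -m jog '[[[0.03,0,0],0],[[0,0,0],0],[[0,0,0],0]]'
```

```text
clock: 28.15
position: [567.9, -6.3, 53.9]
orientation: [[0.999, 0.044, -0.001], [0.044, -0.999, -0.0], [-0.001, 0.0, -1.0]]
contact_force: [-2.8, -0.3, 0.4]
opening: 11.2
grasp_force: 58.7
clock: 28.45
position: [568.0, -6.4, 53.6]
orientation: [[0.999, 0.044, -0.003], [0.044, -0.999, -0.001], [-0.003, 0.001, -1.0]]
contact_force: [-7.4, -0.5, 2.3]
opening: 11.1
grasp_force: 59.0
```

```bash
python3 -m jog '[[[0.02,0,0],0],[[0,0,0],0]]'; python3 -m jog '[[[0,0,0],0],[[0,0,0],0],[[0,0,0],0],[[0,0,0],0],[[0,0,0],0],[[-0.02,0,-0.1],0],[[0,0,-0.3],0],[[0,0,-0.5],0],[[0,0,-0.7],0],[[0,0,-0.7],0],[[0,0,-0.7],0],[[0,0,-0.7],0],[[0,0,-0.5],0],[[0,0,0],0]]' 0.4; python3 -m jog '[[[0,0.6,0],0],[[0,0.8,0],0],[[0,0.8,0],0],[[0,0.8,0],0],[[0,0.8,0],0],[[0,0.8,0],0],[[0,0.8,0],0],[[0,0.6,0],0],[[0,0,0],0],[[0,0,0],0]]'
python3 - <<'E'
from h import *
ims=[snapshot(n)[:,:,::-1] for n in("top","side")]
for n,i in zip("ts",ims):cv2.imwrite(f"pics/{n}7.png",i)
cv2.imwrite("pics/c8.png",np.hstack([cv2.resize(ims[1][170:260,215:290],(416,500),interpolation=2),cv2.resize(ims[0][140:220,260:320],(375,500),interpolation=2)]))
E
```

```text
clock: 28.65
position: [568.0, -6.5, 53.3]
orientation: [[0.999, 0.044, -0.005], [0.044, -0.999, -0.001], [-0.005, 0.001, -1.0]]
contact_force: [-11.4, -1.1, 3.6]
opening: 11.2
grasp_force: 59.2
clock: 30.05
position: [571.0, -5.7, 226.2]
orientation: [[0.999, 0.044, 0.006], [0.044, -0.999, -0.001], [0.006, 0.001, -1.0]]
contact_force: [0.1, 0.6, -0.4]
opening: 51.3
grasp_force: 0.0
clock: 31.05
position: [579.8, -245.8, 221.7]
orientation: [[0.999, 0.043, -0.0], [0.043, -0.999, 0.001], [-0.0, -0.001, -1.0]]
contact_force: [1.7, 0.9, 0.7]
opening: 51.3
grasp_force: 0.0
```

View pics/c8.png

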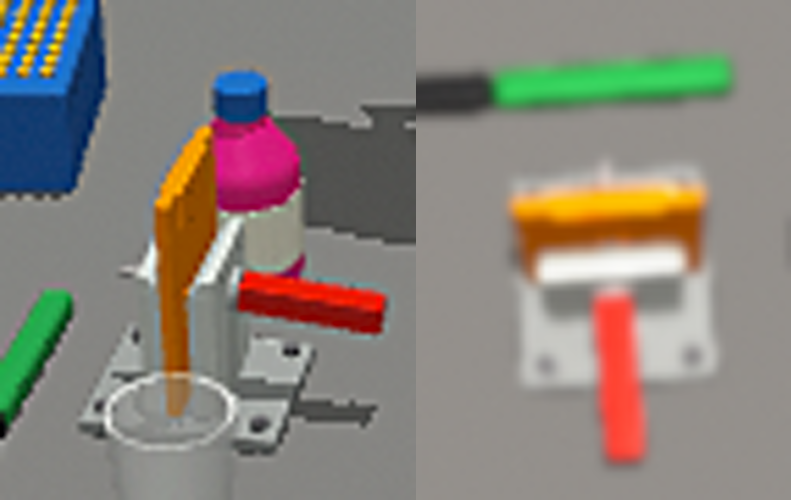

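The pin is fully home: its nose shows beyond the far cheek (side crop 125,270; top crop 605,165), the plate stands in the slot, and the bystanders in view look undisturbed.

```bash
python3 -c "
from cell import *
print(hand_in())"
```

```text
the job is handed in; nothing more can be done
None
```

The amber plate is standing in the clevis slot with the locking pin pushed home to its collar and released, and the job was handed in at about 31 s; I viewed 11 pictures, one over the limit of 10.

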